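Stow the clip-lid bottle under the tray's sliding guard

ROBOT

A 6-joint arm with a two-finger parallel gripper is mounted at the origin on the work surface. World frame = base frame: x ahead of the robot, y to its left, z up, the work surface at z = 0. Lengths are in m, angles in rad, forces in N, time in s.
With the tool pointing down it reaches from about 0.325 to 0.85 m from the base axis. Payload 15.5 kg.
Tool frame: the origin (TCP) lies on the mounting face of the last link; the fingertips stand 191 mm ahead of it and the grasp point (between the pads) lies 172 mm ahead of it; z points along the fingers, y is the direction in which the jaws open and shut (so a half turn about z gives the same grasp; the last joint's range is limited). The gripper opens to 91 mm and grips with 3 to 60 N. Pads are 32 mm wide; open, the fingers measure 118 mm over their backs; the gripper's body (76 mm by 178 mm) begins 60 mm behind the grasp point.
Start: joints at [1.115, 0.494, 1.345, -0, 1.302, -0.096], TCP at [0.22, 0.585, 0.405] pointing down, gripper open.
Joint ranges: [-2.91, 2.91], [-0.82, 2.16], [0.22, 2.67], [-1.22, 4.37], [0.12, 2.79], [-3.08, 3.08]. Speed limits (rad/s): [1.89, 1.89, 2.57, 3.01, 3.01, 3.01].

INTERFACE

Orientations are given as [roll, pitch, yaw] about the fixed x, y, z axes, in that order (R = Rz(yaw) Ry(pitch) Rx(roll)).
In Python, from station import observe, snapshot, camera_params, sign_off gives the robot as it stands.
- The arm moves only by the tool step_arm, never from a script. Its argument "commands" is a list of rows, each a list of 3 entries, a list of its own where there are three numbers: the shift along the tool's x, y, z in m, then the turn, a rotation vector about the tool's x, y, z in degrees, then the finger opening in m, from 0 to 0.0912. A call has 1 to 20 rows; each row is the pose to reach, as a shift and turn from the pose measured when the call began, along the tool's axes at that moment; what a row does not reach only later rows make up. A row lasts 1/8 s, in which the tool goes at most 62.5 mm and 10.7 degrees, less where a joint would pass 70% of its speed; a pose out of reach is approached as far as the arm can. A call with a gripper value outside its range is refused whole. The fingers move at their own pace and stop on an object; the grip force is fixed at half the most. Time passes only in rows, so rows that repeat a pose let the fingers close. It gives the time, the measured TCP pose, the force and the opening at its end, in the units of the state.
- observe(): the state, without advancing time (a new reading comes with each control period).
- snapshot(name): name is "side" or "top" or "wrist"; returns the picture (384x512x3 uint8, red, green, blue); there is no depth.
- camera_params(name): a dict with "mtx" (3x3 intrinsics, pixels), "dist_coeffs" ([k1, k2, p1, p2, k3] as OpenCV has them; the pictures are not rectified), "position" and "attitude" of the camera in the world; the wrist camera has in their place "tool_from_camera" (4x4, takes a point from camera to tool coordinates, whose origin is the TCP and whose axes are the flange's). Camera axes: x right, y up, looking along -z (the intrinsics and any distortion apply to the point x, -y, -z); pixel columns grow to the right and rows downward; lengths in m; the calibration is good to about 2 mm. A picture is of the moment at which its call begins: read the wrist's pose just before it. camera_params takes no time and is no camera call.
- sign_off(): hands the job in, once; it reports no verdict.
The state is a dict: "clock": time; "qpos": joint angles; "qd": joint speeds; "joint_torque": joint torques, N m; "position": TCP position; "eef_rot": TCP orientation; "ft_force": force on the tool from outside, world axes, zero at the start; "torque": the same for the moment, N m; "width": finger opening in m.
Only numpy, scipy, OpenCV 4.12 (cv2) and the standard library are available. Lean on these libraries where they do the work, as an engineer would, in place of code of your own. Each camera call takes 0.05 s, during which the arm holds its last target.

TASK

Slide the clear guard on the white hardware tray all the way open, stand the clip-lid glass bottle upright in the ring on the floor of the well beneath it, then slide the guard fully shut over it. Set the bottle down rather than dropping it, never tip it over, and leave the other things on the bench where they are.

Things in the scene. Friction and masses are not known exactly. Their poses are not given: they have to be found in the camera images.
- tray: white plastic hardware tray, fixed, 180 (x) x 300 (y) mm, 138 mm high over the aluminium guard tracks at x = +-85 mm (running along y); origin: centre of its underside. Its -y half is an open well, 160 (x) x 138 (y) mm inside, centred at y = -73 mm, floor 8 mm above the bench; the +y half is decked over at 126 mm. A tilt-out bin outside the +y end reaches y = 205 mm, lower than the deck
- ring_seat (a point): centre of the well floor inside the fixed white ring (bore 62 mm, outside 74 mm, 22 mm high) where the bottle stands; 8 mm above the bench; axes parallel to the tray's
- guard (a joint): position of the guard, a clear plate 158 (x) x 144 (y) x 5 mm on the tracks: 0 = shut over the well, 0.140 m = fully open at its stop over the deck. It opens along the tray's +y and needs about 2 N. Its underside is 129 mm, its upper face 134 mm above the bench: the bottle fits beneath only when standing on the well floor
- guard_rib (a point): top centre of the upright dark steel rib on the middle of the guard: 90 mm long (x), 12 mm thick (y), 38 mm high over the plate, top 171 mm above the bench; moves with the guard, axes parallel to the tray's. Push it from either side
- bottle: round straight-sided glass bottle with a pale paper band and a glass lid held by a steel wire clip, 52 mm diameter, 110 mm tall, about 0.22 kg, standing on the bench to the left or the right of the tray; origin at its underside centre, z up
- can: plain aluminium can, no clip, 60 mm diameter, 115 mm tall; origin at its underside centre. Bystander
- tub: squat white plastic screw-top tub, 68 mm diameter, 70 mm tall; origin at its underside centre. Bystander
- spanner: adjustable steel spanner 210 mm long lying along its x axis. Bystander
- hammer: hammer with lime silicone grip, 260 mm long, lying along its x axis. Bystander
- screwdriver: black-handled screwdriver, 190 mm long, lying along its x axis. Bystander
- tape: flat ring-shaped roll of tape, 96 mm diameter, 24 mm high. Bystander
Things that resemble listed ones, but are neither listed nor needed, are in the scene too. What is shaped like the bottle but blue or orange is not meant.

How it is judged:
By the outcome, as a careful person would: the job done as asked, in the order asked, and still so for the second after the job is handed in, with the robot touching nothing.
It also fails if it takes over 61 s, if anything falls off the work surface, if the arm or the gripper's body presses on something with over 40 N, if the wrist force passes 120 N, or if a joint passes its speed limit or range.

## Working session

There is one attempt and no reset: what is moved stays moved. The work goes in short steps, Python scripts to look and compute and a tool call to move; the robot and the scene stay as the last step left them, time stands still between calls to the robot, and variables do not carry over. Pictures are saved under pics/ and viewed, and the job is handed in when it is done.

Besides the shell and the picture viewer there is one more tool, called after "Request:" as name(argument=value, ...) on one line, values as JSON. step_arm: Moves the arm, as the interface text tells. Its arguments: {"type":"object","properties":{"commands":{"type":"array"}},"required":["commands"]}

```bash
mkdir -p pics; ls; python3 - <<'E'
from station import *
import cv2
o=observe();print(o)
for n in ("side","top"):
    cv2.imwrite(f"pics/{n}0.png",snapshot(n)[...,::-1]);print(n,camera_params(n))
print(camera_params("wrist"))
E
```

```text
pics
{'clock': 0.0, 'qpos': array([ 1.11549595e+00,  4.94229965e-01,  1.34612516e+00, -1.78423007e-05,
        1.30251404e+00, -9.55143177e-02]), 'qd': array([ 0.00098697, -0.0016641 ,  0.00100333, -0.00034926, -0.00079785,
       -0.00142029]), 'joint_torque': array([ 3.81609891e-03, -8.78828287e+01, -3.81859732e+01,  7.11369747e-02,
        5.31239435e-02, -1.43729640e-04]), 'position': array([0.21999136, 0.58485114, 0.40411105]), 'eef_rot': array([-3.14032032e+00, -1.04620262e-04,  2.78181127e+00]), 'ft_force': array([ 0.13128741, -0.35366296,  1.62079893]), 'torque': array([-0.02068236, -0.02721504,  0.00734179]), 'width': 0.09142710791936462}
side {'mtx': array([[390.11442574,   0.        , 257.08361397],
       [  0.        , 390.11442574, 185.03979517],
       [  0.        ,   0.        ,   1.        ]]), 'dist_coeffs': array([-0.12045502,  0.        ,  0.        ,  0.        ,  0.        ]), 'position': array([ 0.30693554, -1.00237553,  0.73808935]), 'attitude': array([ 1.03569435, -0.02005316, -0.22602051])}
top {'mtx': array([[407.34935821,   0.        , 253.94776342],
    
[... 234 characters left out ...]
 1.26690305]), 'attitude': array([ 2.08752652e-01, -8.89511601e-04, -1.61689501e+00])}
{'mtx': array([[288.76617767,   0.        , 256.10195511],
       [  0.        , 288.76617767, 189.77179313],
       [  0.        ,   0.        ,   1.        ]]), 'dist_coeffs': array([-0.05511558,  0.        ,  0.        ,  0.        ,  0.        ]), 'tool_from_camera': array([[ 1.60996428e-04,  9.66035046e-01,  2.58411036e-01,
         7.13388995e-02],
       [ 9.99999132e-01, -4.93362872e-04,  1.22134697e-03,
        -4.10603996e-04],
       [ 1.30735439e-03,  2.58410615e-01, -9.66034288e-01,
         2.12591187e-02],
       [ 0.00000000e+00,  0.00000000e+00,  0.00000000e+00,
         1.00000000e+00]])}
```

View pics/side0.png

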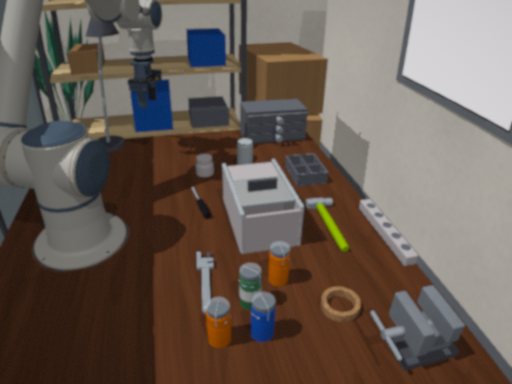

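View pics/top0.png

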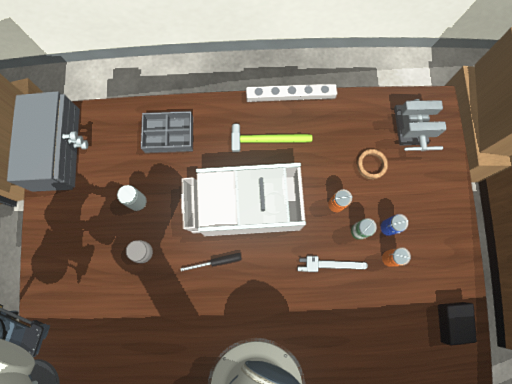

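```bash
cat > h.py <<'E'
import numpy as np, cv2
from scipy.spatial.transform import Rotation as R
from station import *
F=np.diag([1.,-1,-1])
def campose(n,o=None):
    p=camera_params(n)
    if n=="wrist":
        T=np.array(p["tool_from_camera"]);Rt=R.from_euler('xyz',o["eef_rot"]).as_matrix()
        return p,Rt@T[:3,:3],o["position"]+Rt@T[:3,3]
    return p,R.from_euler('xyz',p["attitude"]).as_matrix(),np.array(p["position"])
def proj(n,P,o=None):
    p,Rc,t=campose(n,o); C=(np.atleast_2d(P)-t)@Rc@F
    return cv2.projectPoints(C,np.zeros(3),np.zeros(3),p["mtx"],p["dist_coeffs"])[0][:,0]
def back(n,uv,z,o=None):
    p,Rc,t=campose(n,o)
    u=cv2.undistortPoints(np.array(uv,float).reshape(-1,1,2),p["mtx"],p["dist_coeffs"])[:,0]
    d=np.c_[u,np.ones(len(u))]@F@Rc.T
    return t+d*((np.broadcast_to(z,len(d))-t[2])/d[:,2])[:,None]
def circ(c,r,z,n=48):
    a=np.linspace(0,2*np.pi,n);return np.c_[c[0]+r*np.cos(a),c[1]+r*np.sin(a),0*a+z]
def draw(im,n,P,col,o=None,s=1,off=(0,0)):
    q=(proj(n,P,o)+.5-np.array(off))*s-.5
    cv2.polylines(im,[np.round(q*8).astype(np.int32)],False,col,1,cv2.LINE_AA,3)
E
python3 - <<'E'
from h import *
t=cv2.imread("pics/top0.png");s=cv2.imread("pics/side0.png")
a=cv2.resize(t[180:280,320:420],None,fx=4,fy=4,interpolation=2)
b=cv2.resize(s[235:335,190:290],None,fx=4,fy=4,interpolation=2)
cv2.imwrite("pics/crop.png",np.hstack([a,b]))
cv2.imwrite("pics/tray.png",cv2.resize(t[155:245,175:315],None,fx=5.5,fy=5.5,interpolation=2))
print(back("top",[[364,229]],.11),back("top",[[340,200],[395,222],[399,256]],.11), back("side",[[249,305]],0))
E
```

```text
[[ 0.44698068 -0.33130199  0.11      ]] [[ 0.53525095 -0.2685437   0.11      ]
 [ 0.46243228 -0.42570785  0.11      ]
 [ 0.36354983 -0.42703597  0.11      ]] [[ 0.45115275 -0.35246636  0.        ]]
```

View pics/crop.png

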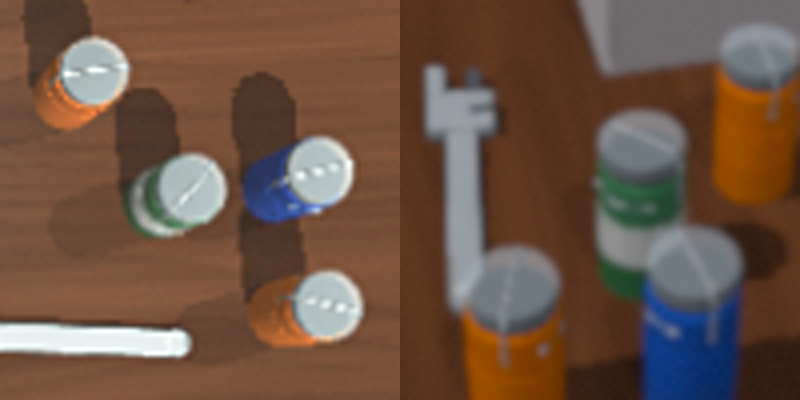

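View pics/tray.png

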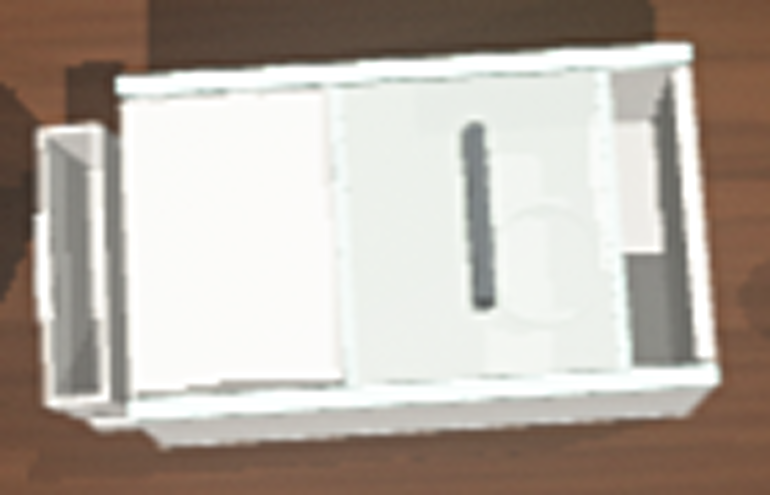

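```bash
python3 - <<'E'
from h import *
c=np.array([[117,78],[692,45],[720,368],[130,402]])/5.5+[175,155]-.4
w=back("top",c,.138);print(w)
r=np.array([[468,122],[485,122],[495,305],[472,308]])/5.5+[175,155]-.4
print(back("top",r,.171))
from scipy.optimize import least_squares
loc=np.array([[.09,.15],[.09,-.15],[-.09,-.15],[-.09,.15]])
def T(p,l): 
    a=p[2];return np.array(p[:2])+np.asarray(l)@np.array([[np.cos(a),-np.sin(a)],[np.sin(a),np.cos(a)]]).T
s=least_squares(lambda p:(T(p,loc)-w[:,:2]).ravel(),[.5,0,0]);print(s.x,s.fun*1000)
P=s.x
t=cv2.imread("pics/top0.png");S=5.5;im=cv2.resize(t[155:245,175:315],None,fx=S,fy=S,interpolation=2)
def box(l,z,col):
    q=T(P,l+[l[0]]);draw(im,"top",np.c_[q,np.full(len(q),z)],col,None,S,(175,155))
box(loc.tolist(),.138,(0,0,255))
box([[.08,-.004],[.08,-.142],[-.08,-.142],[-.08,-.004]],.138,(0,255,0))
q=T(P,[[0,-.073]])[0]
for z,rr in((.03,.037),(.03,.031)):draw(im,"top",circ(q,rr,z),(255,0,0),None,S,(175,155))
# guard at -.073+g
for g in (.04,):
  y=-.073+g
  box([[.079,y+.072],[.079,y-.072],[-.079,y-.072],[-.079,y+.072]],.134,(255,0,255))
  box([[.045,y+.006],[.045,y-.006],[-.045,y-.006],[-.045,y+.006]],.171,(0,200,255))
cv2.imwrite("pics/fit.png",im)
a=cv2.resize(t[170:290,310:430],None,fx=4,fy=4,interpolation=2)
s=cv2.imread("pics/side0.png");b=cv2.resize(s[235:335,190:290],None,fx=4.8,fy=4.8,interpolation=2)
B=[.448,-.333]
for z in(0,.11):
  draw(a,"top",circ(B,.026,z),(0,0,255),None,4,(310,170));draw(b,"side",circ(B,.026,z),(0,0,255),None,4.8,(190,235))
cv2.imwrite("pics/fitb.png",cv2.resize(np.hstack([a,b]),(800,400)))
E
```

```text
[[ 0.64050283  0.14489102  0.138     ]
 [ 0.64455132 -0.15697794  0.138     ]
 [ 0.47343609 -0.15934199  0.138     ]
 [ 0.46979123  0.14114368  0.138     ]]
[[ 0.59981655 -0.03654359  0.171     ]
 [ 0.59942502 -0.04511276  0.171     ]
 [ 0.50573898 -0.04533482  0.171     ]
 [ 0.50475956 -0.0338657   0.171     ]]
[ 0.55707037 -0.00757131  0.01406823] [ 4.44846358e+00 -1.21106942e+00  4.62031095e+00  6.87576571e-01
 -4.24664918e+00  5.19424947e-01 -4.82212536e+00  4.06790295e-03]
```

View pics/fit.png

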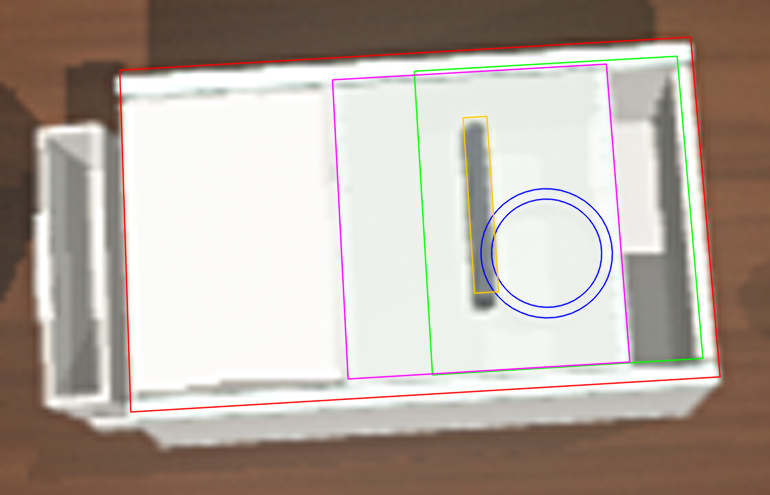

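View pics/fitb.png

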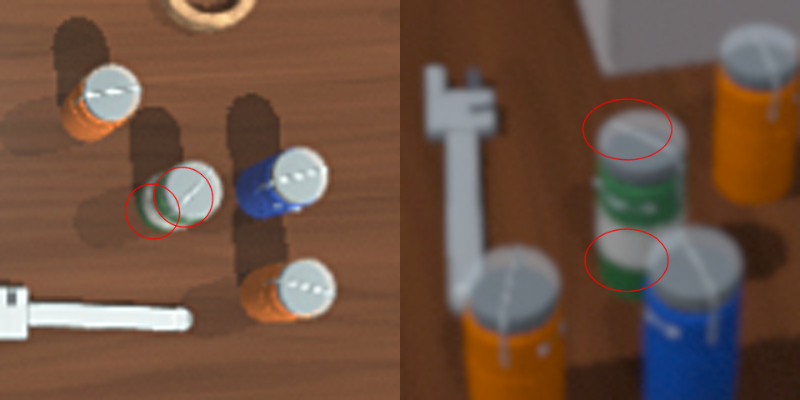

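```bash
cat >> h.py <<'E'
def go(P,yaw):
    o=observe();Rt=R.from_euler('xyz',o["eef_rot"])
    print("t",o["clock"],"shift",np.round(Rt.inv().apply(np.array(P)-o["position"]),4),"turn",np.round((Rt.inv()*R.from_euler('xyz',[np.pi,0,yaw])).as_rotvec(degrees=True),2))
E
python3 -c "
from h import *
go([.55,-.08,.47],np.pi)"
```

```text
t 0.1 shift [-0.543  -0.5062 -0.0653] turn [-6.000e-02 -2.000e-02 -2.062e+01]
```

Request:
step_arm(commands=[[[-0.543,-0.506,-0.065],[0,0,-20.6],0.0],[[-0.543,-0.506,-0.065],[0,0,-20.6],0.0],[[-0.543,-0.506,-0.065],[0,0,-20.6],0.0],[[-0.543,-0.506,-0.065],[0,0,-20.6],0.0],[[-0.543,-0.506,-0.065],[0,0,-20.6],0.0],[[-0.543,-0.506,-0.065],[0,0,-20.6],0.0],[[-0.543,-0.506,-0.065],[0,0,-20.6],0.0],[[-0.543,-0.506,-0.065],[0,0,-20.6],0.0],[[-0.543,-0.506,-0.065],[0,0,-20.6],0.0],[[-0.543,-0.506,-0.065],[0,0,-20.6],0.0],[[-0.543,-0.506,-0.065],[0,0,-20.6],0.0],[[-0.543,-0.506,-0.065],[0,0,-20.6],0.0],[[-0.543,-0.506,-0.065],[0,0,-20.6],0.0],[[-0.543,-0.506,-0.065],[0,0,-20.6],0.0],[[-0.543,-0.506,-0.065],[0,0,-20.6],0.0],[[-0.543,-0.506,-0.065],[0,0,-20.6],0.0]])

```text
clock: 2.1
position: [0.5498, -0.0789, 0.4698]
eef_rot: [-3.141, -0.001, -3.14]
ft_force: [0.3, -0.2, 0.6]
width: 0.0004
```

```bash
python3 - <<'E'
from h import *
o=observe();im=snapshot("wrist")[...,::-1].copy()
cv2.imwrite("pics/w1.png",im)
import pickle;pickle.dump(o,open("pics/w1.pkl","wb"))
cv2.imwrite("pics/w1b.png",cv2.resize(im,(800,600),interpolation=2))
E
```

```text
(no output)
```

View pics/w1b.png

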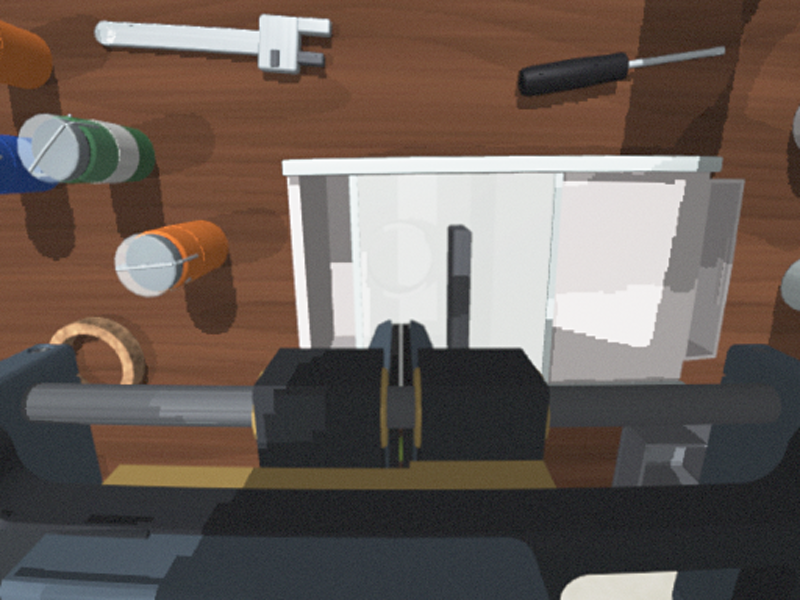

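```bash
python3 - <<'E'
from h import *;import pickle
o=pickle.load(open("pics/w1.pkl","rb"));k=1.5625
f=lambda l:np.array(l,float)/k
print("track corners",back("wrist",f([[283,161],[721,157]]),.138,o))
print("rib end",back("wrist",f([[448,226],[470,226]]),.171,o))
print("ring",back("wrist",f([[400,220],[364,258],[436,258]]),.03,o))
print("plate edges",back("wrist",f([[352,260],[558,260]]),.134,o))
# bottle fit from multi-view silhouettes: lid centre wrist, top
print("lid wrist",back("wrist",f([[55,148]]),.11,o),"lid top",back("top",[[320+192/4-.4,180+188/4-.4]],.11),"lid side",back("side",[[190+(642-400)/4-.4,235+140/4-.4]],.11))
E
```

```text
track corners [[ 0.46778558 -0.15851153  0.138     ]
 [ 0.46244234  0.13739035  0.138     ]]
rib end [[ 0.5074319  -0.05111369  0.171     ]
 [ 0.50738006 -0.03762148  0.171     ]]
ring [[ 0.51687486 -0.08091593  0.03      ]
 [ 0.55233795 -0.11469944  0.03      ]
 [ 0.55221779 -0.04706117  0.03      ]]
plate edges [[ 0.5353661  -0.11452402  0.134     ]
 [ 0.53494041  0.03170326  0.134     ]]
lid wrist [[ 0.45459954 -0.33740203  0.11      ]] lid top [[ 0.45336735 -0.34258449  0.11      ]] lid side [[ 0.45452832 -0.34439385  0.11      ]]
```

Request:
step_arm(commands=[[[-0.004,0,0.06],[0,0,0],0.0],[[-0.004,0,0.11],[0,0,0],0.0],[[-0.004,0,0.13],[0,0,0],0.0],[[-0.004,0,0.13],[0,0,0],0.0],[[-0.004,0.01,0.13],[0,0,0],0.0],[[-0.004,0.018,0.13],[0,0,0],0.0],[[-0.004,0.026,0.13],[0,0,0],0.0],[[-0.004,0.038,0.13],[0,0,0],0.0],[[-0.004,0.05,0.13],[0,0,0],0.0],[[-0.004,0.062,0.13],[0,0,0],0.0],[[-0.004,0.074,0.13],[0,0,0],0.0],[[-0.004,0.086,0.13],[0,0,0],0.0],[[-0.004,0.096,0.13],[0,0,0],0.0],[[-0.004,0.104,0.13],[0,0,0],0.0],[[-0.004,0.108,0.13],[0,0,0],0.0],[[-0.004,0.11,0.13],[0,0,0],0.0],[[-0.004,0.11,0.13],[0,0,0],0.0]])

```text
clock: 4.28
position: [0.5538, 0.0309, 0.3398]
eef_rot: [-3.141, -0.0, -3.141]
ft_force: [0.2, 0.1, -0.0]
width: 0.0004
```

Request:
step_arm(commands=[[[0,0.002,0],[0,0,0],0.0],[[0,0.004,0],[0,0,0],0.0],[[0,0.005,0],[0,0,0],0.0]])

```text
clock: 4.65
position: [0.5538, 0.0359, 0.3397]
eef_rot: [-3.141, -0.0, -3.141]
ft_force: [-0.6, -2.0, -0.3]
width: 0.0006
```

```bash
python3 - <<'E'
from h import *
o=observe();print(o["position"],o["ft_force"])
im=snapshot("wrist")[...,::-1].copy()
cv2.imwrite("pics/w2b.png",cv2.resize(im,(800,600),interpolation=2))
t=snapshot("top")[...,::-1];cv2.imwrite("pics/t2.png",cv2.resize(t[145:255,165:325],None,fx=5,fy=5,interpolation=2))
E
```

```text
[0.55379057 0.0359454  0.33973727] [-0.55576459 -2.01327533 -0.26807794]
```

View pics/w2b.png

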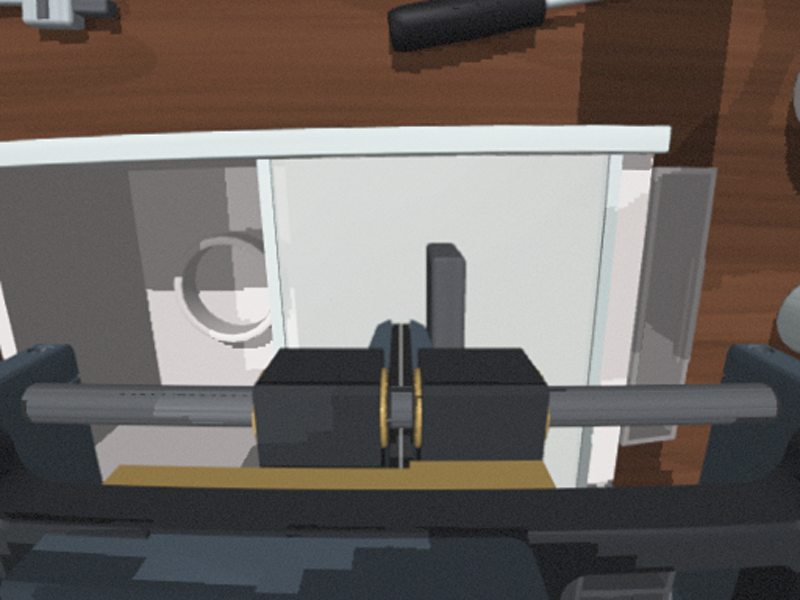

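View pics/t2.png

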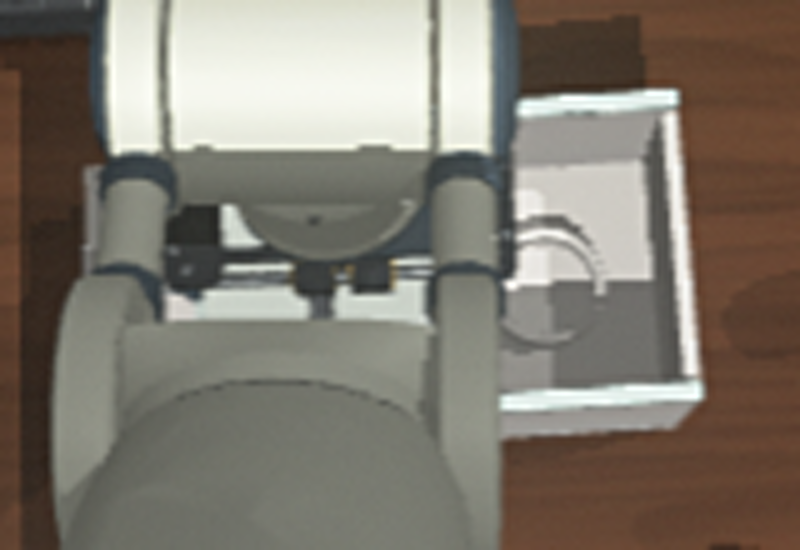

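Request:
step_arm(commands=[[[0,0.002,0],[0,0,0],0.0],[[0,0.004,0],[0,0,0],0.0],[[0,0.006,0],[0,0,0],0.0],[[0,0.008,0],[0,0,0],0.0]])

```text
clock: 5.25
position: [0.5538, 0.0431, 0.3397]
eef_rot: [-3.138, -0.0, -3.14]
ft_force: [-2.3, -26.6, 1.7]
width: 0.0006
```

Request:
step_arm(commands=[[[0,-0.012,0],[0,0,0],0.0],[[0,-0.012,-0.04],[0,0,0],0.0],[[0,-0.012,-0.08],[0,0,0],0.0],[[0,-0.012,-0.08],[0,0,0],0.0]])

```text
clock: 5.75
position: [0.5545, 0.0312, 0.4227]
eef_rot: [-3.138, 0.005, -3.14]
ft_force: [-0.0, -0.4, -0.1]
width: 0.0006
```

```bash
python3 -c "
from h import *
go([.511,-.399,.42],np.radians(135))"
```

```text
t 5.75 shift [ 0.0441 -0.4301  0.004 ] turn [-0.08  0.37 45.08]
```

Request:
step_arm(commands=[[[0.044,-0.43,0.004],[-0.1,0.3,45],0.085],[[0.044,-0.43,0.004],[-0.1,0.3,45],0.085],[[0.044,-0.43,0.004],[-0.1,0.3,45],0.085],[[0.044,-0.43,0.004],[-0.1,0.3,45],0.085],[[0.044,-0.43,0.004],[-0.1,0.3,45],0.085],[[0.044,-0.43,0.004],[-0.1,0.3,45],0.085],[[0.044,-0.43,0.004],[-0.1,0.3,45],0.085],[[0.044,-0.43,0.004],[-0.1,0.3,45],0.085],[[0.044,-0.43,0.004],[-0.1,0.3,45],0.085],[[0.044,-0.43,0.004],[-0.1,0.3,45],0.085]])

```text
clock: 7.0
position: [0.5114, -0.3977, 0.4198]
eef_rot: [3.141, 0.0, 2.359]
ft_force: [-0.3, -0.5, -0.2]
width: 0.085
```

```bash
python3 - <<'E'
from h import *;import pickle
o=observe();print(o["position"],o["eef_rot"],o["width"])
im=snapshot("wrist")[...,::-1].copy();pickle.dump(o,open("pics/w3.pkl","wb"));cv2.imwrite("pics/w3.png",im)
big=cv2.resize(im,(800,600),interpolation=2)
for B,c in (([.4545,-.342],(0,0,255)),):
  for z in(0,.11): draw(big,"wrist",circ(B,.026,z),c,o,1.5625)
cv2.imwrite("pics/w3b.png",big)
t=snapshot("top")[...,::-1];cv2.imwrite("pics/t3.png",cv2.resize(t[145:255,165:325],None,fx=5,fy=5,interpolation=2))
E
```

```text
[ 0.51137381 -0.39769845  0.41975579] [3.14062980e+00 2.34163617e-04 2.35885624e+00] 0.08504632961361393
```

View pics/w3b.png

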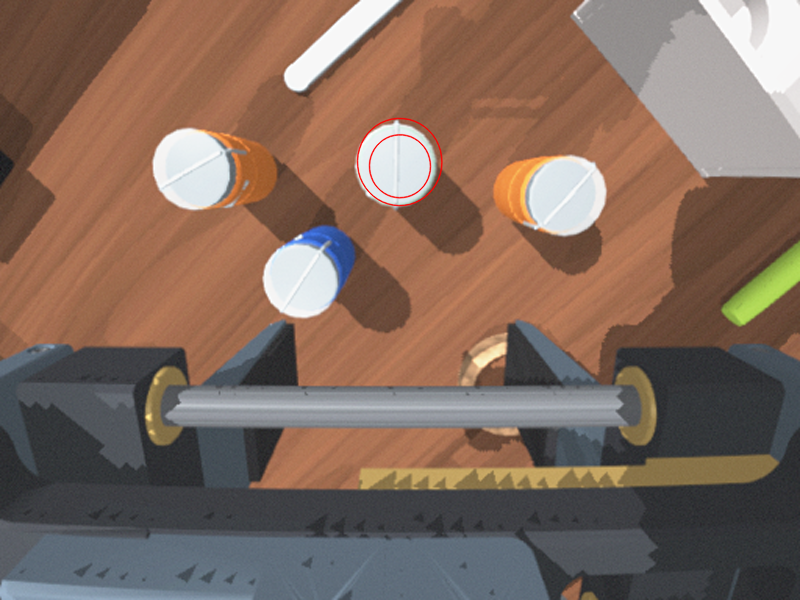

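View pics/t3.png

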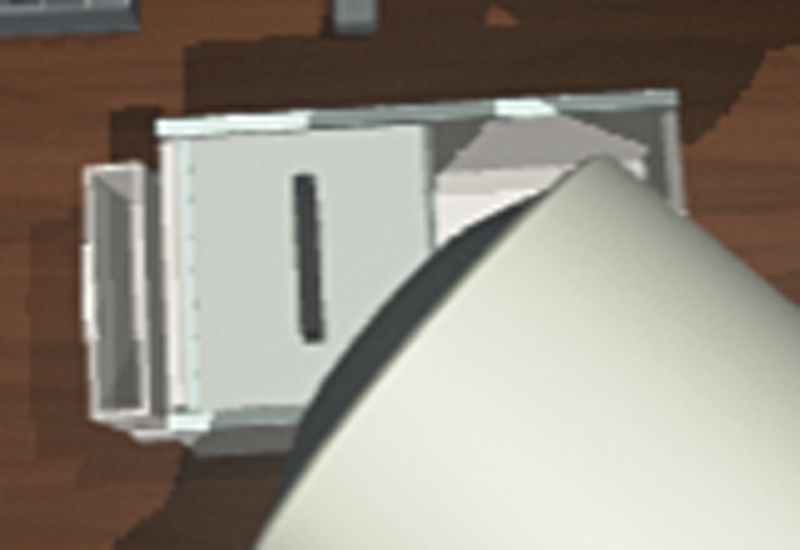

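```bash
python3 -c "
from h import *
go([.454,-.3423,.42],2.3562)
go([.454,-.3423,.254],2.3562)"
```

```text
t 7.1 shift [ 0.0799 -0.0012  0.    ] turn [0.05 0.04 0.16]
t 7.1 shift [ 0.08   -0.0013  0.166 ] turn [0.05 0.04 0.16]
```

Request:
step_arm(commands=[[[0.05,-0.001,0.0],[0,0,0],0.085],[[0.08,-0.001,0.0],[0,0,0],0.085],[[0.08,-0.001,0.03],[0,0,0],0.085],[[0.08,-0.001,0.08],[0,0,0],0.085],[[0.08,-0.001,0.12],[0,0,0],0.085],[[0.08,-0.001,0.15],[0,0,0],0.085],[[0.08,-0.001,0.166],[0,0,0],0.085],[[0.08,-0.001,0.166],[0,0,0],0.085]])

```text
clock: 8.1
position: [0.4543, -0.3417, 0.2537]
eef_rot: [3.141, -0.0, 2.36]
ft_force: [-0.6, -0.6, 0.7]
width: 0.0852
```

```bash
python3 - <<'E'
from h import *
o=observe();print(o["position"],o["eef_rot"],o["ft_force"])
im=snapshot("side")[...,::-1]
cv2.imwrite("pics/s4.png",cv2.resize(im[190:350,150:350],None,fx=4,fy=3.75,interpolation=2))
E
```

```text
[ 0.45430239 -0.34172125  0.25365066] [ 3.14079488e+00 -3.28479344e-04  2.35959026e+00] [-0.57815094 -0.58448293  0.66046596]
```

View pics/s4.png

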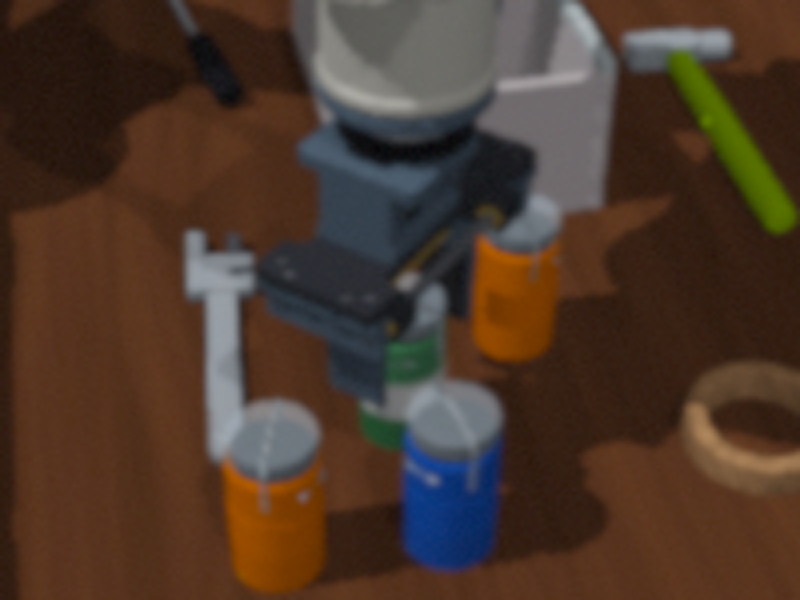

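Request:
step_arm(commands=[[[0,0,0],[0,0,0],0.06],[[0,0,0],[0,0,0],0.05],[[0,0,0],[0,0,0],0.04],[[0,0,0],[0,0,0],0.03],[[0,0,0],[0,0,0],0.03],[[0,0,0],[0,0,0],0.03]])

```text
clock: 8.9
position: [0.4546, -0.3421, 0.2548]
eef_rot: [3.141, 0.002, 2.359]
ft_force: [-0.9, 0.6, 5.5]
width: 0.0515
```

Request:
step_arm(commands=[[[0,0,-0.01],[0,0,0],0.03],[[0,0,-0.03],[0,0,0],0.03],[[0,0,-0.06],[0,0,0],0.03],[[0,0,-0.1],[0,0,0],0.03],[[0,0,-0.14],[0,0,0],0.03],[[0,0,-0.165],[0,0,0],0.03],[[0,0,-0.175],[0,0,0],0.03],[[0,0,-0.175],[0,0,0],0.03]])

```text
clock: 9.9
position: [0.4542, -0.3419, 0.4298]
eef_rot: [3.141, 0.002, 2.359]
ft_force: [0.2, -0.8, -3.1]
width: 0.0515
```

```bash
python3 - <<'E'
from h import *
o=observe();print(o["ft_force"],o["width"],o["position"])
im=snapshot("wrist")[...,::-1]
cv2.imwrite("pics/w5.png",cv2.resize(im,(800,600),interpolation=2))
go([.5555,-.0815,.43],2.3562)
im=snapshot("side")[...,::-1]
cv2.imwrite("pics/s5.png",cv2.resize(im[140:340,150:350],None,fx=3,fy=3,interpolation=2))
E
```

```text
[ 0.20036092 -0.76222969 -3.05751888] 0.051483744726637796 [ 0.45415607 -0.34192314  0.42977614]
t 9.95 shift [ 0.1115  0.2562 -0.0008] turn [0.05 0.03 0.18]
```

View pics/w5.png

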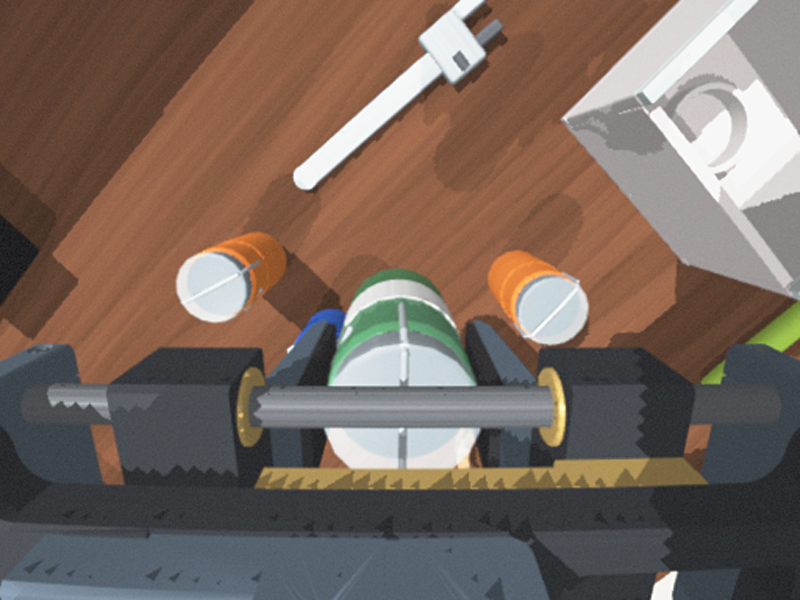

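View pics/s5.png

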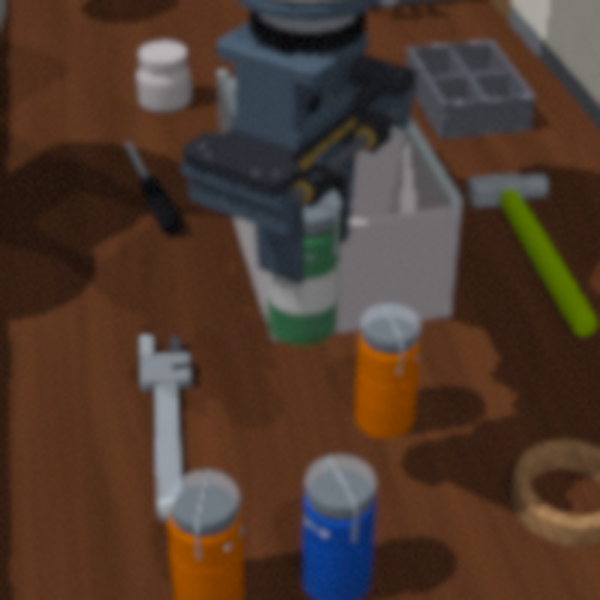

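```bash
python3 - <<'E'
from h import *
go([.632,-.158,.43],2.3562)
E
```

```text
t 10.0 shift [ 0.0034  0.2558 -0.0011] turn [ 0.05 -0.01  0.18]
```

Request:
step_arm(commands=[[[0.003,0.04,-0.001],[0,0,0],0.03],[[0.003,0.09,-0.001],[0,0,0],0.03],[[0.003,0.14,-0.001],[0,0,0],0.03],[[0.003,0.19,-0.001],[0,0,0],0.03],[[0.003,0.23,-0.001],[0,0,0],0.03],[[0.003,0.256,-0.001],[0,0,0],0.03],[[0.003,0.256,-0.001],[0,0,0],0.03],[[0.003,0.256,-0.001],[0,0,0],0.03]])

```text
clock: 11.0
position: [0.6319, -0.1587, 0.4293]
eef_rot: [3.142, -0.001, 2.359]
ft_force: [0.3, 0.3, -2.5]
width: 0.0516
```

```bash
python3 - <<'E'
from h import *;import pickle
o=observe();print(o["position"],o["eef_rot"],o["width"])
im=snapshot("wrist")[...,::-1].copy();pickle.dump(o,open("pics/w6.pkl","wb"));cv2.imwrite("pics/w6.png",im)
t=snapshot("top")[...,::-1].copy();cv2.imwrite("pics/t6.png",t)
big=cv2.resize(im,(800,600),interpolation=2)
B=[.5553,-.0815]
for r in(.031,.037): draw(big,"wrist",circ(B,r,.030),(0,0,255),o,1.5625)
# bottle bottom relative to tool
Rt=R.from_euler('xyz',o["eef_rot"]).as_matrix()
c=o["position"]+Rt@[0,0,.172+.083]
a=np.linspace(0,6.3,40);P=c+np.c_[.026*np.cos(a),.026*np.sin(a),0*a]@Rt.T
draw(big,"wrist",P,(255,0,255),o,1.5625)
cv2.imwrite("pics/w6b.png",big)
E
```

```text
[ 0.63194111 -0.1587389   0.42931472] [ 3.14158964e+00 -9.81339433e-04  2.35896553e+00] 0.05160149810870496
```

View pics/w6b.png

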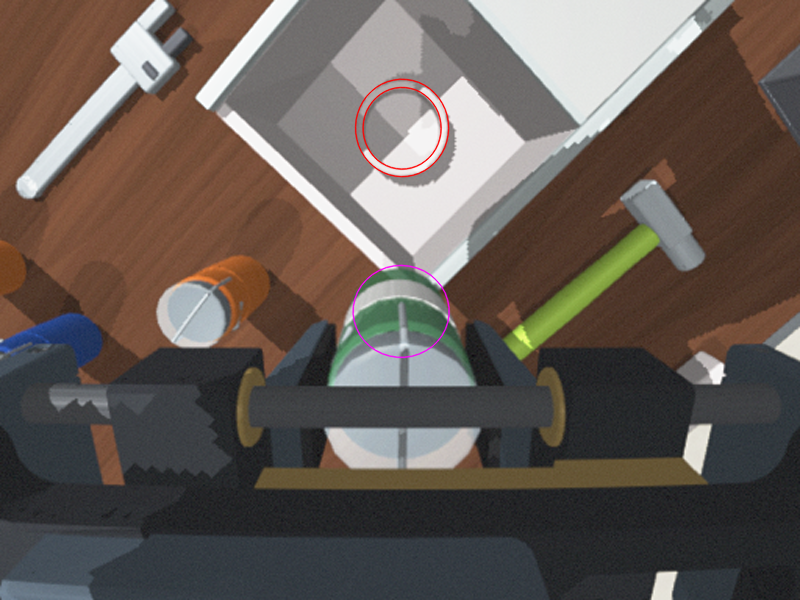

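```bash
python3 - <<'E'
from h import *;import pickle
o=pickle.load(open("pics/w6.pkl","rb"));im=cv2.imread("pics/w6.png")
S=8;off=(215,40)
c=cv2.resize(im[40:125,215:305],None,fx=S,fy=S,interpolation=2)
c=c[:600];cc=c.copy()
for r in(.031,.037): draw(cc,"wrist",circ([.5553,-.0815],r,.030),(0,0,255),o,S,off)
cv2.imwrite("pics/ring.png",cv2.resize(np.hstack([c,cc]),(800,335)))
E
```

```text
(no output)
```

View pics/ring.png

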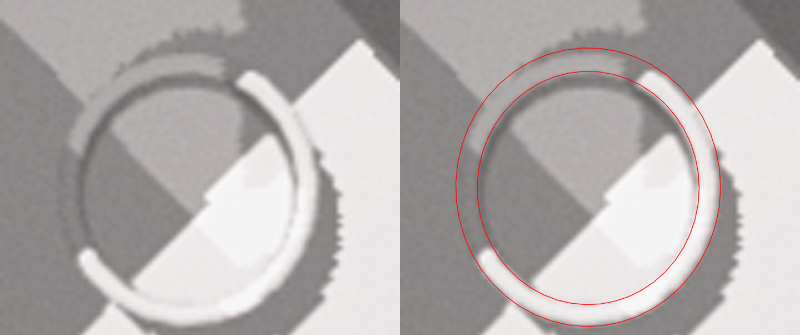

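```bash
python3 - <<'E'
from h import *
go([.5553,-.0817,.43],2.359)
go([.5553,-.0817,.268],2.359)
E
```

```text
t 11.1 shift [ 0.1088  0.0008 -0.0002] turn [ 0.02 -0.03 -0.04]
t 11.1 shift [0.1087 0.0008 0.1618] turn [ 0.02 -0.03 -0.04]
```

Request:
step_arm(commands=[[[0.03,0.001,0],[0,0,0],0.03],[[0.07,0.001,0],[0,0,0],0.03],[[0.1,0.001,0],[0,0,0],0.03],[[0.109,0.001,0],[0,0,0],0.03],[[0.109,0.001,0],[0,0,0],0.03],[[0.109,0.001,0.02],[0,0,0],0.03],[[0.109,0.001,0.05],[0,0,0],0.03],[[0.109,0.001,0.08],[0,0,0],0.03],[[0.109,0.001,0.11],[0,0,0],0.03],[[0.109,0.001,0.125],[0,0,0],0.03],[[0.109,0.001,0.13],[0,0,0],0.03],[[0.109,0.001,0.13],[0,0,0],0.03]])

```text
clock: 12.6
position: [0.5556, -0.0816, 0.3002]
eef_rot: [3.141, 0.0, 2.358]
ft_force: [-1.2, 0.2, -2.8]
width: 0.0517
```

```bash
python3 - <<'E'
from h import *
o=observe();print(o["ft_force"],o["width"],o["position"],o["eef_rot"])
im=snapshot("wrist")[...,::-1]
cv2.imwrite("pics/w7.png",cv2.resize(im,(800,600),interpolation=2))
go([.5553,-.0817,.262],2.359)
E
```

```text
[-1.23723873  0.15617027 -2.8235628 ] 0.051731022451557945 [ 0.55564028 -0.08160131  0.30021257] [3.14085846e+00 1.49986050e-04 2.35805031e+00]
t 12.65 shift [ 0.0002 -0.0004  0.0385] turn [ 0.06  0.03 -0.05]
```

View pics/w7.png

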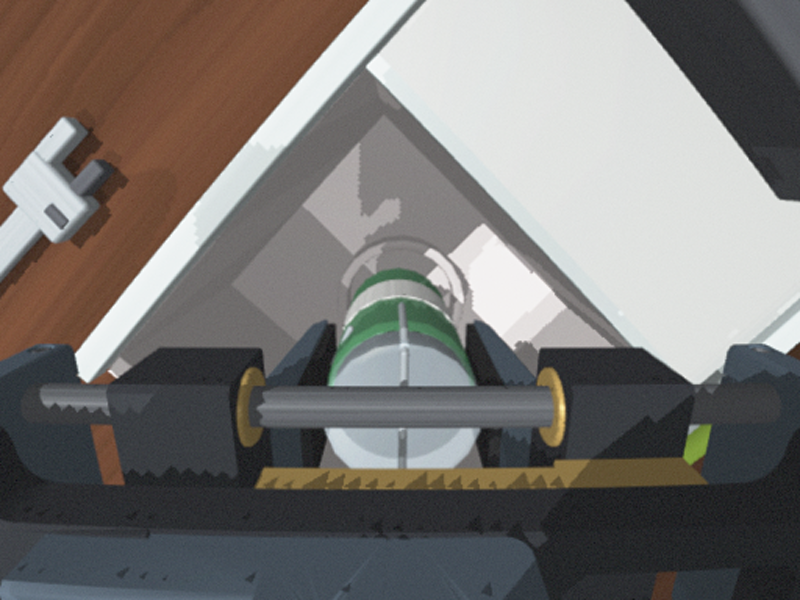

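Request:
step_arm(commands=[[[0,0,0.01],[0,0,0],0.03],[[0,0,0.018],[0,0,0],0.03],[[0,0,0.025],[0,0,0],0.03],[[0,0,0.03],[0,0,0],0.03],[[0,0,0.033],[0,0,0],0.03],[[0,0,0.034],[0,0,0],0.03],[[0,0,0.035],[0,0,0],0.03]])

```text
clock: 13.52
position: [0.5558, -0.0816, 0.2657]
eef_rot: [3.14, 0.001, 2.358]
ft_force: [-0.0, -0.2, -2.3]
width: 0.0515
```

Nothing touched yet, 3 mm above the floor by the heights; lowering by half-millimetres.

Request:
step_arm(commands=[[[0,0,0.001],[0,0,0],0.03],[[0,0,0.0018],[0,0,0],0.03],[[0,0,0.0024],[0,0,0],0.03]])

```text
clock: 13.9
position: [0.5558, -0.0816, 0.2632]
eef_rot: [3.14, 0.001, 2.358]
ft_force: [-0.3, 0.8, -2.3]
width: 0.0518
```

Request:
step_arm(commands=[[[0,0,0.0006],[0,0,0],0.03],[[0,0,0.0012],[0,0,0],0.03]])

```text
clock: 14.15
position: [0.5559, -0.0817, 0.2627]
eef_rot: [3.14, 0.002, 2.358]
ft_force: [-4.8, -1.2, 17.9]
width: 0.0516
```

Request:
step_arm(commands=[[[0,0,-0.0004],[0,0,0],0.03],[[0,0,-0.0004],[0,0,0],0.055],[[0,0,-0.0004],[0,0,0],0.06],[[0,0,-0.0004],[0,0,0],0.068],[[0,0,-0.0004],[0,0,0],0.072],[[0,0,-0.0004],[0,0,0],0.072]])

```text
clock: 14.9
position: [0.5559, -0.0817, 0.2631]
eef_rot: [3.14, 0.002, 2.358]
ft_force: [-0.0, 0.3, 0.0]
width: 0.0721
```

```bash
python3 - <<'E'
from h import *
o=observe();print(o["ft_force"],o["width"],o["position"])
im=snapshot("wrist")[...,::-1]
cv2.imwrite("pics/w8.png",cv2.resize(im,(800,600),interpolation=2))
E
```

```text
[-0.01477977  0.34710482  0.02290114] 0.07208238301092199 [ 0.55593636 -0.08168214  0.26306242]
```

View pics/w8.png

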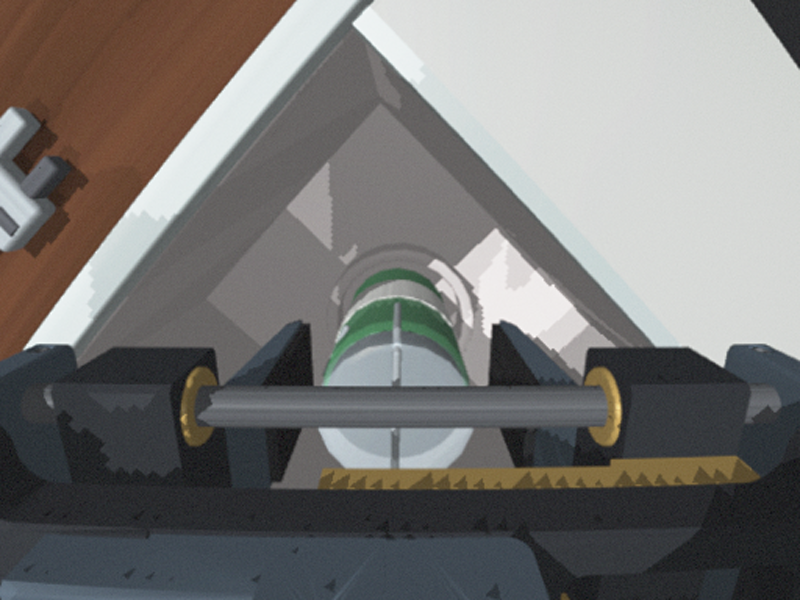

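Request:
step_arm(commands=[[[0,0,-0.01],[0,0,0],0.072],[[0,0,-0.03],[0,0,0],0.072],[[0,0,-0.07],[0,0,0],0.072],[[0,0,-0.12],[0,0,0],0.072],[[0,0,-0.16],[0,0,0],0.072],[[0,0,-0.16],[0,0,0],0.072]])

```text
clock: 15.7
position: [0.5559, -0.0817, 0.4268]
eef_rot: [3.137, 0.007, 2.358]
ft_force: [0.1, -0.8, 0.1]
width: 0.0719
```

```bash
python3 - <<'E'
from h import *
o=observe();print(o["position"])
go([.553,.105,.425],np.pi)
E
```

```text
[ 0.55593431 -0.08169626  0.42679706]
t 15.7 shift [0.1338 0.1302 0.0014] turn [  0.09   0.49 -44.88]
```

Request:
step_arm(commands=[[[0.134,0.13,0.001],[0,0.5,-44.9],0.0],[[0.134,0.13,0.001],[0,0.5,-44.9],0.0],[[0.134,0.13,0.001],[0,0.5,-44.9],0.0],[[0.134,0.13,0.001],[0,0.5,-44.9],0.0],[[0.134,0.13,0.001],[0,0.5,-44.9],0.0],[[0.134,0.13,0.001],[0,0.5,-44.9],0.0],[[0.134,0.13,0.001],[0,0.5,-44.9],0.0]])

```text
clock: 16.58
position: [0.5528, 0.1042, 0.4253]
eef_rot: [3.14, 0.0, 3.138]
ft_force: [0.5, 0.3, -0.7]
width: 0.0051
```

```bash
python3 - <<'E'
from h import *
o=observe();print(o["position"],o["eef_rot"],o["width"])
im=snapshot("wrist")[...,::-1]
cv2.imwrite("pics/w9.png",cv2.resize(im,(800,600),interpolation=2))
t=snapshot("top")[...,::-1];cv2.imwrite("pics/t9.png",cv2.resize(t[145:255,165:325],None,fx=5,fy=5,interpolation=2))
go([.553,.105,.34],np.pi)
E
```

```text
[0.55277683 0.10422112 0.42532204] [3.14019632e+00 2.01004303e-04 3.13813299e+00] 0.005052173265085074
t 16.675 shift [-0.0002  0.0005  0.0854] turn [ 0.08  0.02 -0.13]
```

View pics/w9.png

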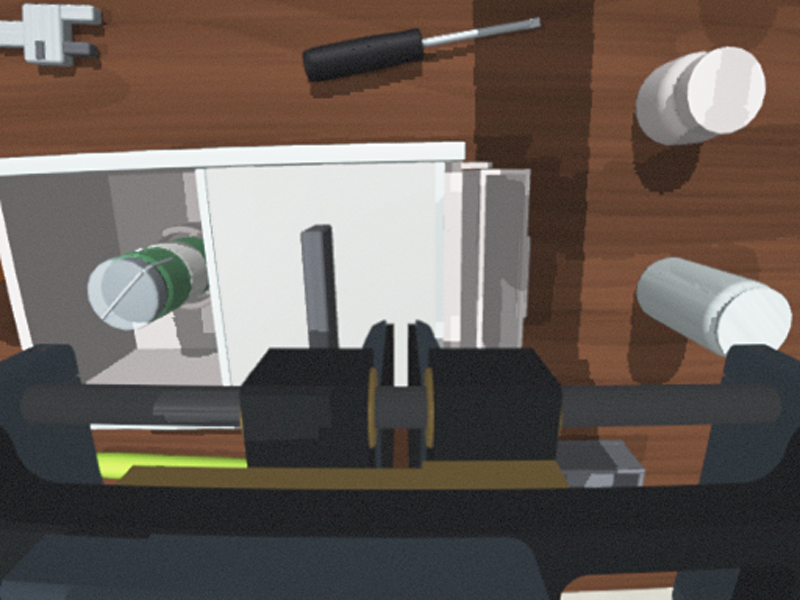

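View pics/t9.png

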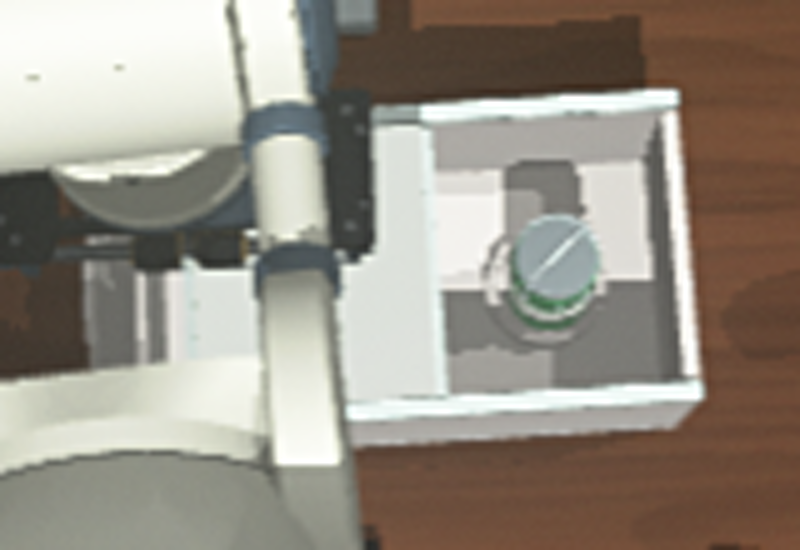

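Request:
step_arm(commands=[[[0,0,0.04],[0,0,0],0.0],[[0,0,0.075],[0,0,0],0.0],[[0,0,0.085],[0,0,0],0.0],[[0,0,0.085],[0,0,0],0.0],[[0,-0.01,0.085],[0,0,0],0.0],[[0,-0.018,0.085],[0,0,0],0.0],[[0,-0.024,0.085],[0,0,0],0.0],[[0,-0.032,0.085],[0,0,0],0.0],[[0,-0.044,0.085],[0,0,0],0.0],[[0,-0.056,0.085],[0,0,0],0.0],[[-0.001,-0.068,0.085],[0,0,0],0.0],[[-0.001,-0.08,0.085],[0,0,0],0.0],[[-0.001,-0.092,0.085],[0,0,0],0.0],[[-0.001,-0.104,0.085],[0,0,0],0.0],[[-0.002,-0.116,0.085],[0,0,0],0.0],[[-0.002,-0.128,0.085],[0,0,0],0.0],[[-0.002,-0.138,0.085],[0,0,0],0.0],[[-0.002,-0.146,0.085],[0,0,0],0.0],[[-0.002,-0.15,0.085],[0,0,0],0.0],[[-0.002,-0.152,0.085],[0,0,0],0.0]])

```text
clock: 19.18
position: [0.5545, -0.0476, 0.3402]
eef_rot: [3.14, 0.0, 3.139]
ft_force: [0.4, 2.6, 0.6]
width: 0.0005
```

Request:
step_arm(commands=[[[0,-0.003,0],[0,0,0],0.0],[[0,-0.006,0],[0,0,0],0.0],[[0,-0.008,0],[0,0,0],0.0],[[0,-0.01,0],[0,0,0],0.0]])

```text
clock: 19.68
position: [0.5545, -0.0577, 0.3402]
eef_rot: [3.14, 0.001, 3.139]
ft_force: [2.1, 1.5, -0.3]
width: 0.0005
```

Request:
step_arm(commands=[[[0,-0.002,0],[0,0,0],0.0],[[0,-0.004,0],[0,0,0],0.0],[[0,-0.005,0],[0,0,0],0.0]])

```text
clock: 20.05
position: [0.5545, -0.0629, 0.3402]
eef_rot: [3.14, 0.001, 3.139]
ft_force: [0.6, 1.5, 0.2]
width: 0.0005
```

Request:
step_arm(commands=[[[0,-0.0015,0],[0,0,0],0.0],[[0,-0.003,0],[0,0,0],0.0],[[0,-0.0045,0],[0,0,0],0.0]])

```text
clock: 20.42
position: [0.5545, -0.0659, 0.3402]
eef_rot: [3.136, 0.001, 3.139]
ft_force: [4.6, 29.0, 4.2]
width: 0.0004
```

Request:
step_arm(commands=[[[0,0.012,0],[0,0,0],0.0],[[0,0.014,-0.03],[0,0,0],0.0],[[0,0.014,-0.08],[0,0,0],0.0],[[0,0.06,-0.1],[0,0,0],0.0],[[0,0.12,-0.1],[0,0,0],0.0],[[0,0.18,-0.1],[0,0,0],0.0],[[0.05,0.24,-0.1],[0,0,0],0.0],[[0.1,0.3,-0.1],[0,0,0],0.0],[[0.15,0.36,-0.1],[0,0,0],0.0],[[0.15,0.42,-0.1],[0,0,0],0.0],[[0.15,0.45,-0.1],[0,0,0],0.0],[[0.15,0.45,-0.1],[0,0,0],0.0]])

```text
clock: 21.92
position: [0.4042, 0.3871, 0.4422]
eef_rot: [3.136, 0.001, -3.14]
ft_force: [0.8, -0.4, -0.2]
width: 0.0006
```

```bash
python3 - <<'E'
from h import *
o=observe();print(o["position"],o["ft_force"])
t=snapshot("top")[...,::-1].copy();s=snapshot("side")[...,::-1].copy()
cv2.imwrite("pics/t10.png",cv2.resize(t,(800,600),interpolation=2))
S=5.5;off=(175,155);im=cv2.resize(t[155:245,175:315],None,fx=S,fy=S,interpolation=2);raw=im.copy()
a=.016;C=np.array([.555,-.009]);M=np.array([[np.cos(a),-np.sin(a)],[np.sin(a),np.cos(a)]])
def box(x,y0,y1,z,col):
    l=np.array([[x,y1],[x,y0],[-x,y0],[-x,y1],[x,y1]])@M.T+C
    draw(im,"top",np.c_[l,np.full(5,z)],col,None,S,off)
box(.079,-.145,-.001,.134,(255,0,255));box(.045,-.079,-.067,.171,(0,200,255));box(.09,-.15,.15,.138,(0,0,255))
cv2.imwrite("pics/t10f.png",im);cv2.imwrite("pics/t10r.png",raw)
cv2.imwrite("pics/s10.png",cv2.resize(s[100:350,140:400],None,fx=2.4,fy=2.4,interpolation=2))
E
```

```text
[0.40417959 0.38711448 0.44215757] [ 0.78102218 -0.43069598 -0.16701024]
```

View pics/t10f.png

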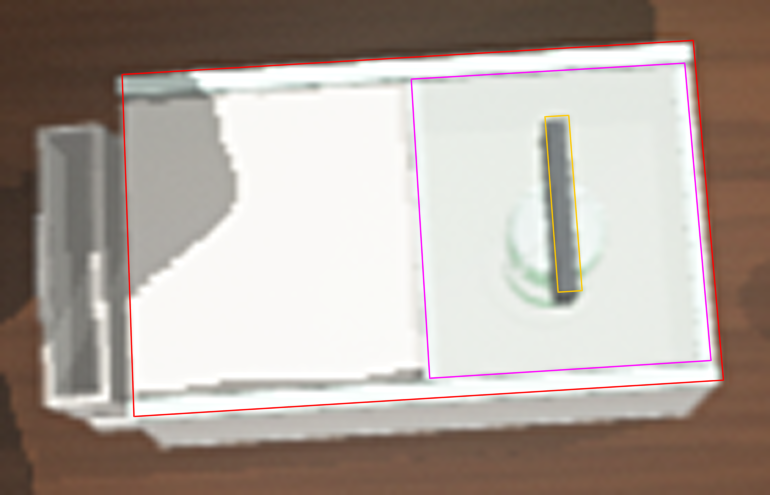

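View pics/t10.png

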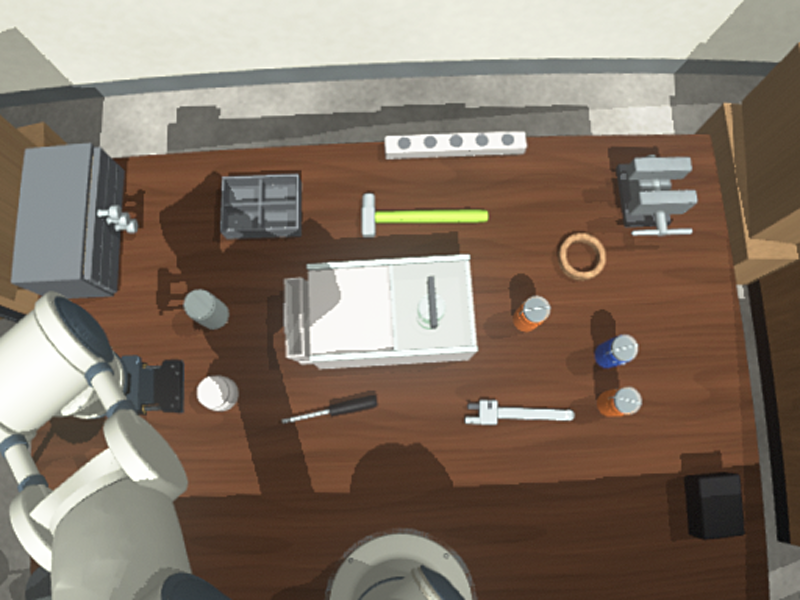

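View pics/s10.png

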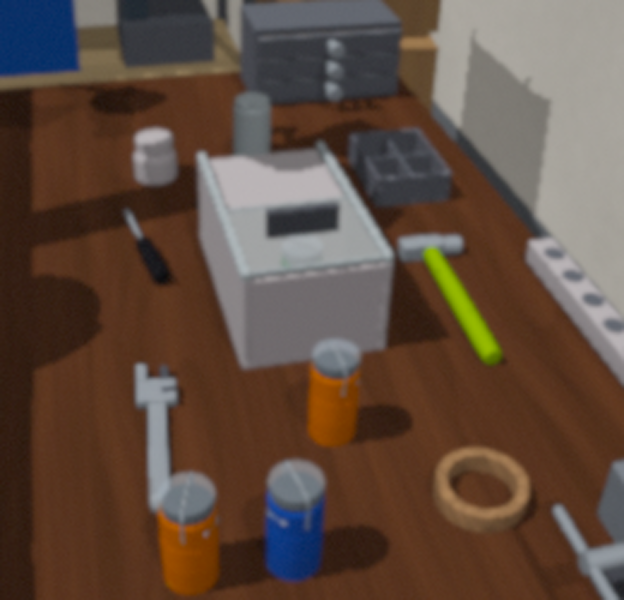

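```bash
python3 -c "
from station import *
print(sign_off(),observe()['clock'])"
```

```text
the job is handed in; nothing more can be done
the job is handed in; nothing more can be done
```

The job is done and handed in at about 22 s, inside the 61 s limit. I opened the guard, stood the green clip-lid bottle with the pale band in the ring, and slid the guard shut over it.

- **Guard:** It was about 40 mm open when I started. I pushed it by the rib to its open stop (27 N felt). Afterwards I pushed it the other way to its shut stop (29 N). The rib ended at y ≈ -81 mm, and the ring centre is at -81.5 mm. The 140 mm of travel agrees at both stops.
- **Bottle:** It came down to the floor at the height I had worked out, pressing with 18 N before I released it. The wrist view and the later top view both show it upright in the ring.
- **Last check:** The final top and side views show the guard shut over the standing bottle and the arm clear. By eye, the other things are where they were. My overlay of the closed plate sat about 1 pixel (about 2 mm) towards -y of the picture, which is within the calibration error; nothing else disagreed.

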